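Torque the foot bolt and draw the setting gauge

TASK

Tighten the bolt on the jig by swinging the click wrench that sits on it clockwise (seen from above) until the bolt is home and the wrench's joint trips; stop as soon as it has clearly given, let the handle spring straight again, and leave the bolt tight. The setting gauge must stay in its gap until then; afterwards pull it out by its protruding end, with small wiggles as it is a tight fit, and lay it flat in the shallow tray, wholly inside. Leave the other things where they are, and let go of everything.

Things in the scene. Friction and masses are not known exactly. Their poses are not given: they have to be found in the camera images.
- jig: Steel jig, fixed for the run but elsewhere and at another yaw (within 0.2 rad) each time. Origin on the bench under the bolt axis. In its axes (mm): dark base plate x -80..100, y -75..60, 20 high; white mounting foot under the bolt x -45..19 (its lip to 31), y -70..40, 67 high; grey stop block x 48..83, y -70..40, 62 high. Gap along y between foot and stop. Handle reaches out at +y, gauge at -y
- bolt_top (a point): Centre of the top of the wrench's round steel head (42 mm diameter), on the bolt's vertical axis, 92 mm above the bench; axes as the jig's. The head is captive on the bolt: the wrench cannot be lifted off and has no ratchet
- grip_mid (a point): Middle of the wrench's black round grip, on its axis, 140 mm from the bolt axis while straight, 77 mm above the bench; x points outwards along the level handle, z up. The grip is 28 mm in diameter and runs from 95 to 185 mm from the bolt axis, with free air below it down to the bench
- bolt (a joint): Turn of the bolt and wrench head (rad), growing clockwise from above (tightening). Starts at 0.05 to 0.45 and is home against a hard stop at 0.90. Running it down takes about 2 N sideways at the middle of the grip; it stays where it is left
- wrench (a joint): Bend of the wrench's breakaway joint (rad), a vertical pin 40 mm from the bolt axis, 100 mm before grip_mid. 0 = handle straight; grows as the handle goes on clockwise. Sprung: it gives only with the bolt home and 10 N sideways at grip_mid (15 N at 0.25). Tripped above 0.08 (8 mm of grip travel after the bolt is home), overstrained above 0.36; springs back to 0 when let go
- gauge: Setting gauge: plain steel bar 130 mm long (y), 18 wide (x), 36 high (z), about 0.4 kg (hollow), with a collar 30 mm wide and 12 long on its protruding -y end; origin at the centre of its underside, on the base plate. 70 mm of its +y end is pinched between stop block and a sprung rubber nose of the foot (about 10 N to pull; the nose gives up to 3 mm). The gap is open at top and ends
- gauge_center (a point): Centre of the setting gauge, half-way up (38 mm above the bench at the start); its axes are the gauge's: y along its length, -y to the protruding collar end
- gauge_grip (a point): Point on the gauge's protruding end to grasp: 30 mm from the centre towards the collar, half-way up; 18 mm wide there, in x
- gauge_collar (a point): Middle of the collar's end face, 65 mm from the gauge's centre (-y end)
- gauge_tip (a point): Middle of the gauge's other end face (+y end), 65 mm from its centre
- tray_in (a point): Centre of the inner floor of the shallow open white tray, 4 to 5 mm above the bench; inside 142 mm (its x) by 182 mm (its y), rim 22 mm above the bench, fixed. It lies to the right (-y) of the jig, next to a black hardware bin of the same plan but 55 mm deep; the two may swap places between runs
- spool: Bystander: black plastic spool, 90 mm diameter, 70 mm high, standing on end
- screwdriver: Bystander: screwdriver lying on the bench, about 200 mm long
- jar: Bystander: clear jar with a black cap, 60 mm diameter, 75 mm high
- socket: Bystander: steel socket, 26 mm diameter, 40 mm high, standing on the jig's base plate
- tripod_leg: Bystander: black folding tripod leg lying on the bench, 205 mm long, 32 mm thick
- tape: Bystander: cardboard roll lying flat, 100 mm diameter, 25 mm high
Not all that is in view belongs to the job. There is more than one size of the gauge; the one meant has the size given above. What is shaped like the part that bears tray_in but pink is not meant.

How it is judged:
By the outcome, as a careful person would: the job done as asked, in the order asked, and still so for the second after the job is handed in, with the robot touching nothing.
It also fails if it takes over 64 s, if anything falls off the work surface, if the arm or the gripper's body presses on something with over 40 N, if the wrist force passes 120 N, or if a joint passes its speed limit or range.

ROBOT

A 6-joint arm with a two-finger parallel gripper is mounted at the origin on the work surface. World frame = base frame: x ahead of the robot, y to its left, z up, the work surface at z = 0. Lengths are in mm, angles in degrees, forces in N, time in s.
With the tool pointing down it reaches from about 300 to 875 mm from the base axis. Payload 6.4 kg.
Tool frame: the origin (TCP) lies between the finger pads; the fingertips stand 8 mm ahead of it and the grasp point (between the pads) lies 11 mm behind it; z points along the fingers, y is the direction in which the jaws open and shut (so a half turn about z gives the same grasp; the last joint's range is limited). The gripper opens to 88 mm and grips with 3 to 60 N. Pads are 18 mm wide; open, the fingers measure 123 mm over their backs; the gripper's body (75 mm by 187 mm) begins 45 mm behind the grasp point.
Start: joints at [61.576, 10.359, 92.074, -0, 77.567, -11.82], TCP at [164.3, 551.041, 246.714] pointing down, gripper open.
Joint ranges: [-171.53, 171.53], [-51.25, 118.39], [17.06, 147.69], [-65.23, 245.23], [0, 150.52], [-178.68, 178.68]. Speed limits (degrees/s): [147.25, 147.25, 172.46, 180, 180, 180].

INTERFACE

Orientations are given as a 3x3 rotation matrix whose columns are the frame's x, y, z axes.
In Python, from plant import r gives the robot as it stands.
- The arm moves only by the tool servo_tool, never from a script. Its argument "commands" is one flat list of numbers, 5 for each row, row after row: the opening, from 0 (shut) to 1 (fully open), then the shift along the tool's x, y, z each as a share of 0.4 m, from -1 to 1, then the turn about the tool's z as a share of 2 rad, from -1 to 1. A call has 1 to 5 rows; each row is the pose to reach, as a shift and turn from the pose commanded when the call began, along the tool's axes at that moment; what a row does not reach only later rows make up. A row lasts 1/10 s, in which the tool goes at most 50 mm and 8.59 degrees, less where a joint would pass 70% of its speed; a pose out of reach is approached as far as the arm can. A call with a number of a shift or a turn outside -1 to 1 is refused whole. A call with a gripper value outside its range is refused whole. The fingers move at their own pace and stop on an object; the grip force is fixed at half the most. Time passes only in rows, so rows that repeat a pose let the fingers close. It gives the time, the measured TCP pose, the force and the opening at its end, in the units of the state.
- r.read_state(): the state, without advancing time (a new reading comes with each control period).
- r.capture(name): name is "scene" or "top" or "wrist"; returns a dict with "image" (400x640x3 uint8, red, green, blue), "intrinsics" (3x3 intrinsics, pixels), "view" (4x4, takes a point from world to camera coordinates); the wrist camera has in their place "tool_from_camera" (4x4, takes a point from camera to tool coordinates, whose origin is the TCP and whose axes are the flange's). Camera axes: x right, y up, looking along -z (the intrinsics and any distortion apply to the point x, -y, -z); pixel columns grow to the right and rows downward; lengths in mm; the calibration is good to about 2 mm. A picture is of the moment at which its call begins: read the wrist's pose just before it. There is no depth.
- r.sign_off(): hands the job in, once; it reports no verdict.
The state is a dict: "t": time; "joint_positions": joint angles; "joint_vel": joint speeds; "joint_efforts": joint torques, N m; "ee_pos": TCP position; "ee_rot": TCP orientation; "force": force on the tool from outside, world axes, zero at the start; "moment": the same for the moment, N m; "finger_gap": finger opening in mm.
Only numpy, scipy, OpenCV 4.12 (cv2) and the standard library are available. Lean on these libraries where they do the work, as an engineer would, in place of code of your own. Each camera call takes 0.05 s, during which the arm holds its last target. There are 200 camera calls.

## Working session

There is one attempt and no reset: what is moved stays moved. The work goes in short steps, Python scripts to look and compute and a tool call to move; the robot and the scene stay as the last step left them, time stands still between calls to the robot, and variables do not carry over. Pictures are saved under pics/ and viewed, about 8 in all and at most 12, crops included, and the job is handed in when it is done.

Besides the shell and the picture viewer there is one more tool, called after ">>>" by a JSON object that holds its "op" and its "data", one argument or row to a line. servo_tool: Moves the arm, as the interface text tells. Shift numbers are shares of 0.4 m and turn numbers shares of 2 rad, none past 1 either way. Its arguments: {"type":"object","properties":{"commands":{"type":"array","items":{"type":"number","minimum":-1,"maximum":1}}},"required":["commands"]}

```bash
ls; mkdir -p pics
python3 - <<'E'
from plant import r
import cv2,numpy as np,pickle
d={}
for n in("scene","top"):
    c=r.capture(n);d[n]=c;cv2.imwrite(f"pics/{n}0.png",c["image"][:,:,::-1])
    print(n,{k:np.round(v,3).tolist() for k,v in c.items() if k!="image"}, c.keys())
pickle.dump(d,open("c0.pkl","wb"))
s=r.read_state();print(s)
E
```

```text
pics
scene {'intrinsics': [[361.611, 0.0, 323.499], [0.0, 361.611, 199.311], [0.0, 0.0, 1.0]], 'view': [[0.217, 0.976, -0.003, -42.634], [-0.719, 0.162, 0.676, 291.842], [0.66, -0.145, 0.737, -1402.211], [0.0, 0.0, 0.0, 1.0]]} dict_keys(['image', 'intrinsics', 'view'])
top {'intrinsics': [[361.132, 0.0, 324.836], [0.0, 361.132, 198.044], [0.0, 0.0, 1.0]], 'view': [[0.014, -1.0, 0.01, -47.181], [0.984, 0.016, 0.177, -482.368], [-0.177, 0.008, 0.984, -949.107], [0.0, 0.0, 0.0, 1.0]]} dict_keys(['image', 'intrinsics', 'view'])
{'t': 0.1, 'joint_positions': array([ 6.15758898e+01,  1.03962634e+01,  9.21244301e+01, -1.16476658e-04,
        7.75655210e+01, -1.18184036e+01]), 'joint_vel': array([-0.03447914, -0.05346575, -0.11357217, -0.01921149, -0.07475199,
        0.10139916]), 'joint_efforts': array([ 6.96598472e-04, -4.34820020e+01, -3.42697549e+01,  7.03035831e-02,
        3.39774520e-02, -8.92980256e-05]), 'ee_pos': array([164.07551673, 550.62702722, 245.92630959]), 'ee_rot': array([[-9.58294132e-01,  2.85782867e-01, -7.14494768e-04],
       [ 2.85783596e-01,  9.58293265e-01, -1.32427306e-03],
       [ 3.06240973e-04, -1.47323399e-03, -9.99998868e-01]]), 'force': array([ 0.61233846, -0.61520735,  0.87641117]), 'moment': array([-0.02035687,  0.0577604 ,  0.04310618]), 'finger_gap': 88.16112092198209}
```

View pics/top0.png

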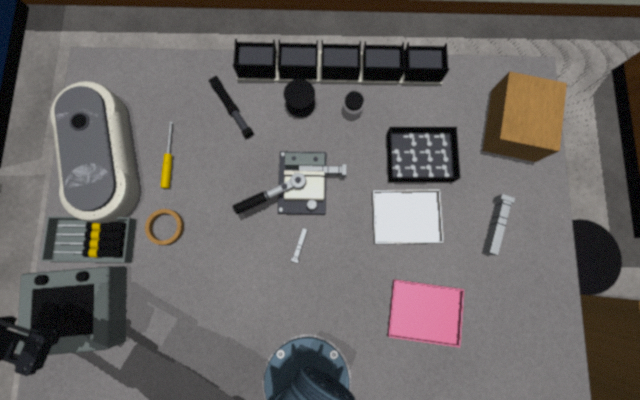

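View pics/scene0.png

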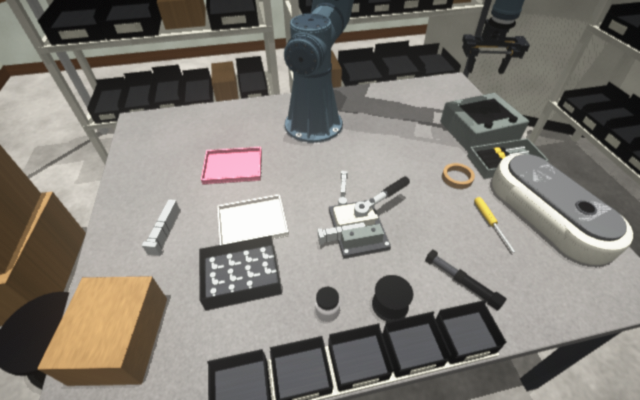

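```bash
cat > h.py <<'E'
import numpy as np,cv2
def ray(c,uv,z,V=None):
    V=c["view"] if V is None else V
    K=c["intrinsics"];R=V[:3,:3];o=-R.T@V[:3,3]
    d=R.T@np.array([(uv[0]-K[0,2])/K[0,0],-(uv[1]-K[1,2])/K[1,1],-1])
    return o+d*(z-o[2])/d[2]
def proj(c,p,V=None):
    V=c["view"] if V is None else V
    q=V[:3,:3]@np.asarray(p,float)+V[:3,3];K=c["intrinsics"]
    return np.array([K[0,0]*q[0]/-q[2]+K[0,2],K[1,1]*-q[1]/-q[2]+K[1,2]])
def wview(s,c):
    T=np.eye(4);T[:3,:3]=s["ee_rot"];T[:3,3]=s["ee_pos"]
    return np.linalg.inv(T@c["tool_from_camera"])
E
python3 - <<'E'
import pickle,cv2,numpy as np
from h import *
d=pickle.load(open("c0.pkl","rb"));c=d["top"]
im=c["image"][:,:,::-1]
a=cv2.resize(im[130:280,220:370],(600,600),interpolation=cv2.INTER_CUBIC)
cv2.imwrite("pics/crop1.png",a)
for n,uv,z in [("bolt",(298,181),92),("gripend",(236,209),77),("gripstart",(266,194),77),("collar",(345,170),38),("small a",(304,230),10),("small b",(295,261),10),("big a",(508,197),20),("big b",(493,252),20),("tray",(407,217),5),("traycorner",(373,191),22),("traycorner",(438,190),22),("traycorner",(442,243),22),("tc",(375,243),22)]:
    print(n,ray(c,uv,z).round())
E
```

```text
bolt [519.  32.  92.]
gripend [444. 194.  77.]
gripstart [485. 117.  77.]
collar [565. -95.  38.]
small a [397.  17.  10.]
small b [312.  40.  10.]
big a [ 499. -558.   20.]
big b [ 344. -505.   20.]
tray [ 439. -274.    5.]
traycorner [ 509. -176.   22.]
traycorner [ 515. -360.   22.]
traycorner [ 366. -365.   22.]
tc [ 363. -180.   22.]
```

View pics/crop1.png

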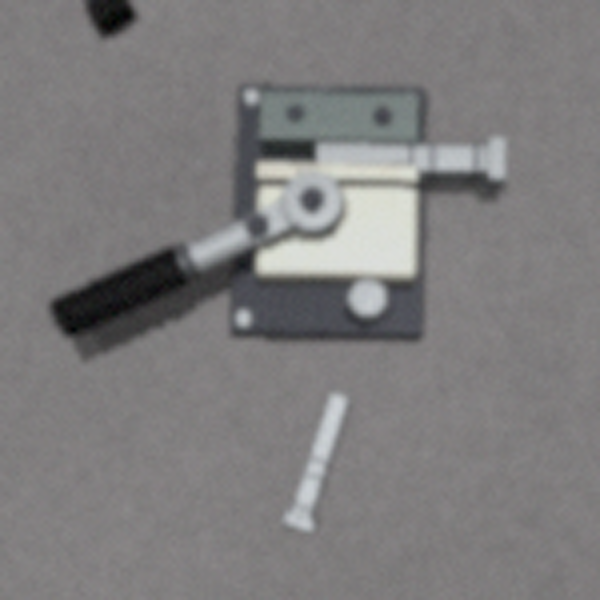

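The gauge candidates in top0 are the small bar at (300,245), about 90 mm long; the large bar at (502,224), about 165 mm; and the bar in the jig gap at (299..346,170), about 130 mm. The crop shows the last one pinched beside the stop block with its collar at the right, so it is the one meant. The tray is the white one at (407,217).

The bolt head is at crop (313,199). The handle points left and down, so clockwise moves it up the image (+x).

Next I move above the handle.

>>> {"op": "servo_tool", "data": {
  "commands": [0.7,-0.989,-0.728,0.1,0.42,0.7,-0.989,-0.728,0.1,0.42,0.7,-0.989,-0.728,0.1,0.42,0.7,-0.989,-0.728,0.1,0.42,0.7,-0.989,-0.728,0.1,0.42]
}}

```text
t: 0.6
ee_pos: [314.9, 350.4, 226.0]
ee_rot: [[-0.502, 0.865, -0.0], [0.865, 0.502, -0.0], [-0.0, -0.0, -1.0]]
force: [1.4, 0.6, 0.1]
finger_gap: 61.6
```

Run:
```python
import pickle,numpy as np
from h import *
d=pickle.load(open("c0.pkl","rb"));c=d["top"]
f=lambda x,y,z:ray(c,(220+(x+.5)/4-.5,130+(y+.5)/4-.5),z)
b=f(313,199,92);g=f(62,316,77);t=f(315,153,56);e=f(505,160,56)
print(b,g,np.linalg.norm(g-b),t,e,np.linalg.norm(t-e))
print("handle ang deg",np.degrees(np.arctan2(*(g-b)[[1,0]])))
for q in [(240,90),(425,90),(420,337),(233,335)]: print("plate",f(*q,20))
for q in [(258,143),(417,143)]: print("stop",f(*q,62))
from plant import r
s=r.read_state();print(s["t"],s["ee_pos"],s["ee_rot"][:,1])
```

```text
[523.04215965  32.28686838  92.        ] [444.83270728 196.15368277  77.        ] 182.192346981532 [563.85135321  34.30710551  56.        ] [561.12777023 -96.44357047  56.        ] 130.7790395068846
handle ang deg 115.51395328753166
plate [619.18039247  91.91883792  20.        ]
plate [621.52764021 -41.02771747  20.        ]
plate [442.30127225 -40.02659569  20.        ]
plate [441.6483351   90.31625764  20.        ]
stop [568.64017216  73.0387082   62.        ]
stop [570.51545775 -35.70072374  62.        ]
0.6 [314.86576657 350.4290248  226.04714765] [ 8.65113918e-01  5.01575393e-01 -1.86886886e-04]
```

>>> {"op": "servo_tool", "data": {
  "commands": [0.7,-0.599,0.08,0.15,0.04,0.7,-0.599,0.08,0.15,0.04,0.7,-0.599,0.08,0.15,0.04,0.7,-0.599,0.08,0.15,0.04,0.7,-0.599,0.08,0.15,0.04]
}}

```text
t: 1.1
ee_pos: [464.1, 159.9, 165.8]
ee_rot: [[-0.436, 0.9, -0.0], [0.9, 0.436, 0.0], [0.0, 0.0, -1.0]]
force: [0.8, -0.2, -0.3]
finger_gap: 61.4
```

```bash
cat > look.py <<'E'
import sys,pickle,cv2
from plant import r
from h import *
n=sys.argv[1];w=sys.argv[2] if len(sys.argv)>2 else "wrist"
s=r.read_state();c=r.capture(w);c["s"]=s
if w=="wrist":c["view"]=wview(s,c)
pickle.dump(c,open(n+".pkl","wb"));cv2.imwrite(f"pics/{n}.png",c["image"][:,:,::-1])
print(s["t"],s["ee_pos"].round(1),s["ee_rot"][:,1].round(3),s["force"].round(1),s["joint_positions"].round())
E
python3 look.py w1
python3 - <<'E'
import pickle;from h import *
c=pickle.load(open("w1.pkl","rb"))
for p in [(523,32,92),(463,159,77),(562,-1,56),(561,-96,56)]:print(p,proj(c,p))
E
```

```text
1.1 [464.1 159.9 165.8] [0.9   0.436 0.   ] [ 0.8 -0.2 -0.3] [  5.   5. 108.   0.  67. -21.]
(523, 32, 92) [321.85118991 398.09522367]
(463, 159, 77) [323.52410552 206.37452047]
(562, -1, 56) [346.50708644 409.00592269]
(561, -96, 56) [299.0098887  484.10051825]
```

View pics/w1.png

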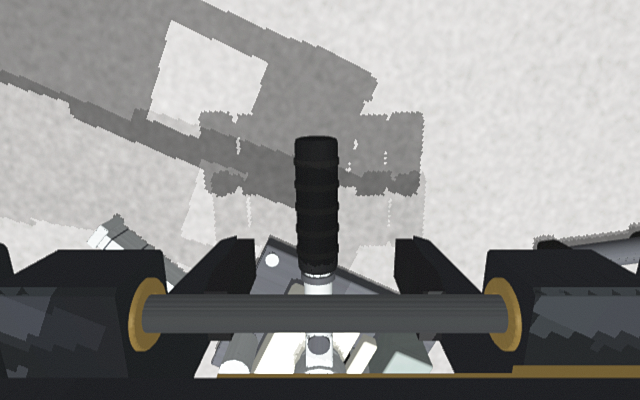

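The wrist view shows the black grip upright at columns 295–338 and rows 137–268, centred between the fingers, so I descend.

>>> {"op": "servo_tool", "data": {
  "commands": [0.65,0,0,0.12,0,0.65,0,0,0.2,0,0.65,0,0,0.25,0,0.65,0,0,0.25,0]
}}

```text
t: 1.55
ee_pos: [460.3, 161.4, 63.3]
ee_rot: [[-0.436, 0.9, -0.007], [0.9, 0.436, -0.001], [0.002, -0.007, -1.0]]
force: [-0.1, -0.2, 0.3]
finger_gap: 57.2
```

>>> {"op": "servo_tool", "data": {
  "commands": [0.65,-0.0014,0.0313,0,0.0436,0.65,-0.0055,0.0624,0,0.0873,0.65,-0.0122,0.093,0,0.1309,0.65,-0.0217,0.123,0,0.1745,0.65,-0.0337,0.152,0,0.218]
}}

```text
t: 2.05
ee_pos: [524.1, 176.4, 67.5]
ee_rot: [[-0.012, 1.0, -0.0], [1.0, 0.012, -0.001], [-0.001, -0.0, -1.0]]
force: [-2.5, -1.1, -0.5]
finger_gap: 57.4
```

>>> {"op": "servo_tool", "data": {
  "commands": [0.65,-0.0003,0.0157,0,0.0218,0.65,-0.0014,0.0315,0,0.0436,0.65,-0.003,0.047,0,0.0654]
}}

```text
t: 2.35
ee_pos: [542.9, 175.4, 67.6]
ee_rot: [[0.117, 0.993, -0.0], [0.993, -0.117, -0.0], [-0.0, -0.0, -1.0]]
force: [-2.4, -1.3, -0.6]
finger_gap: 57.3
```

>>> {"op": "servo_tool", "data": {
  "commands": [0.65,-0.0003,0.0157,0,0.0218,0.65,-0.0014,0.0315,0,0.0436]
}}

```text
t: 2.55
ee_pos: [555.3, 173.3, 67.6]
ee_rot: [[0.203, 0.979, -0.0], [0.979, -0.203, -0.0], [-0.001, -0.0, -1.0]]
force: [-2.1, -1.2, -0.2]
finger_gap: 57.4
```

>>> {"op": "servo_tool", "data": {
  "commands": [0.65,-0.0003,0.0157,0,0.0218,0.65,-0.0014,0.0315,0,0.0436]
}}

```text
t: 2.75
ee_pos: [567.4, 170.3, 67.6]
ee_rot: [[0.287, 0.958, -0.0], [0.958, -0.287, -0.0], [-0.0, -0.0, -1.0]]
force: [-1.9, -1.4, 0.1]
finger_gap: 57.3
```

>>> {"op": "servo_tool", "data": {
  "commands": [0.65,-0.0003,0.0157,0,0.0218,0.65,-0.0014,0.0315,0,0.0436]
}}

```text
t: 2.95
ee_pos: [579.3, 166.2, 67.7]
ee_rot: [[0.37, 0.929, -0.0], [0.929, -0.37, -0.0], [-0.0, -0.0, -1.0]]
force: [-2.7, -1.1, -0.1]
finger_gap: 57.3
```

>>> {"op": "servo_tool", "data": {
  "commands": [0.65,-0.0003,0.0157,0,0.0218,0.65,-0.0006,0.0205,0,0.0285]
}}

```text
t: 3.15
ee_pos: [585.3, 163.2, 67.0]
ee_rot: [[0.422, 0.907, -0.004], [0.907, -0.422, 0.0], [-0.002, -0.004, -1.0]]
force: [-9.3, 2.6, 3.9]
finger_gap: 57.4
```

>>> {"op": "servo_tool", "data": {
  "commands": [0.65,0,0.01,0,0.02,0.65,-0.001,0.02,0,0.04,0.65,-0.001,0.02,0,0.04]
}}

```text
t: 3.45
ee_pos: [591.4, 159.5, 66.8]
ee_rot: [[0.492, 0.871, -0.006], [0.871, -0.492, -0.0], [-0.003, -0.005, -1.0]]
force: [-11.0, 1.1, 4.9]
finger_gap: 57.4
```

>>> {"op": "servo_tool", "data": {
  "commands": [0.65,0,0.01,0,0.02,0.65,-0.001,0.02,0,0.04,0.65,-0.001,0.02,0,0.04]
}}

```text
t: 3.75
ee_pos: [597.6, 155.3, 66.6]
ee_rot: [[0.56, 0.829, -0.007], [0.829, -0.56, -0.0], [-0.004, -0.006, -1.0]]
force: [-12.7, -0.1, 4.5]
finger_gap: 57.4
```

```bash
python3 look.py t2 top
python3 - <<'E'
import pickle,cv2
c=pickle.load(open("t2.pkl","rb"));cv2.imwrite("pics/t2c.png",cv2.resize(c["image"][120:240,220:370,::-1],(750,600),interpolation=cv2.INTER_CUBIC))
E
```

```text
3.75 [597.6 155.3  66.6] [ 0.829 -0.56  -0.006] [-12.7  -0.1   4.5] [ 4. 28. 92.  0. 61. 38.]
```

View pics/t2c.png

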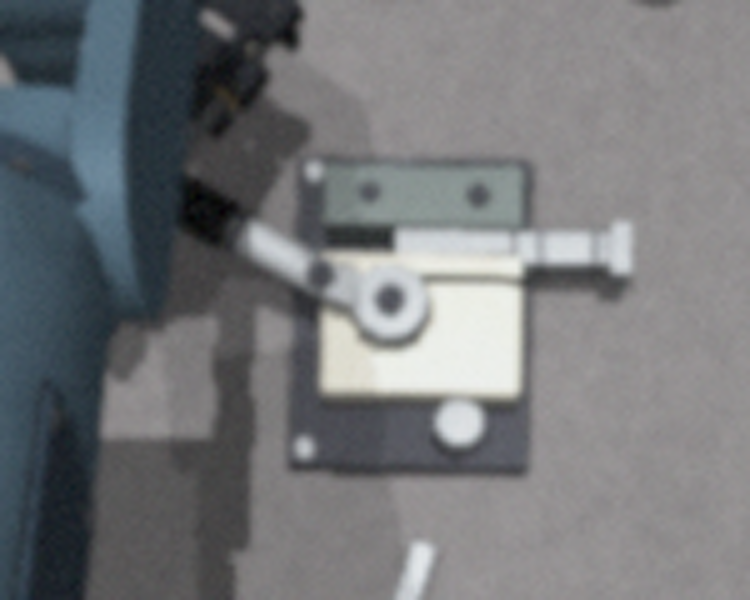

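The joint is clearly bent: head to pin is at 20.6° and pin to grip at 28.2°, about 0.13 rad, at roughly 12.7 N. The gauge is still in its gap. I back off so the handle springs straight.

>>> {"op": "servo_tool", "data": {
  "commands": [0.65,0,-0.015,0,-0.03,0.65,0,-0.03,0,-0.06,0.65,0,-0.045,0,-0.09,0.65,0,-0.06,0,-0.09,0.65,0,-0.066,0,-0.09]
}}

```text
t: 4.3
ee_pos: [579.2, 170.1, 67.5]
ee_rot: [[0.404, 0.915, 0.002], [0.915, -0.404, 0.0], [0.001, 0.002, -1.0]]
force: [-0.0, 0.3, 0.2]
finger_gap: 57.5
```

>>> {"op": "servo_tool", "data": {
  "commands": [0.65,0,0,-0.05,0,0.65,0,0,-0.15,0,0.65,0,0,-0.27,0,0.65,0,0,-0.35,0]
}}

```text
t: 4.7
ee_pos: [580.3, 169.6, 210.7]
ee_rot: [[0.404, 0.915, 0.005], [0.915, -0.404, 0.0], [0.002, 0.004, -1.0]]
force: [0.4, 0.6, -0.5]
finger_gap: 57.2
```

>>> {"op": "servo_tool", "data": {
  "commands": [0.6,-0.549,0.193,0.15,-0.208,0.6,-0.549,0.193,0.15,-0.208,0.6,-0.549,0.193,0.15,-0.208,0.6,-0.549,0.193,0.15,-0.208,0.6,-0.549,0.193,0.15,-0.208]
}}

```text
t: 5.2
ee_pos: [561.3, -64.8, 146.9]
ee_rot: [[-0.0, 1.0, 0.002], [1.0, 0.0, -0.001], [-0.001, 0.002, -1.0]]
force: [1.1, 0.0, 0.3]
finger_gap: 52.9
```

>>> {"op": "servo_tool", "data": {
  "commands": [0.6,0,0,0,0]
}}

```text
t: 5.3
ee_pos: [560.4, -67.7, 145.7]
ee_rot: [[0.006, 1.0, -0.001], [1.0, -0.006, -0.001], [-0.001, -0.001, -1.0]]
force: [-0.3, 0.6, -0.8]
finger_gap: 52.5
```

```bash
python3 look.py w2; python3 look.py t3 top
python3 - <<'E'
import pickle,cv2;from h import *
import numpy as np
c=pickle.load(open("w2.pkl","rb"))
for p in [(564,34,56),(563,-61,56),(561,-84,56),(561,-96.5,56)]:print(p,proj(c,p))
t=pickle.load(open("t3.pkl","rb"))
a=c["image"][:,:,::-1];b=cv2.resize(t["image"][130:230,220:380,::-1],(320,200),interpolation=cv2.INTER_CUBIC)
o=np.zeros((600,640,3),np.uint8);o[:400]=a;o[400:,:320]=b;cv2.imwrite("pics/w2m.png",o)
E
```

```text
5.3 [560.4 -67.7 145.7] [ 1.    -0.006 -0.001] [-0.3  0.6 -0.8] [-19.  15.  98.  -0.  66. -19.]
5.35 [560.9 -65.3 146.3] [ 1.    -0.004 -0.   ] [0.3 1.1 0.3] [-19.  15.  98.  -0.  66. -18.]
(564, 34, 56) [330.77516733  39.41968013]
(563, -61, 56) [329.43370962 195.21159589]
(561, -84, 56) [326.55155404 228.10122654]
(561, -96.5, 56) [326.63036427 245.28657254]
```

View pics/w2m.png

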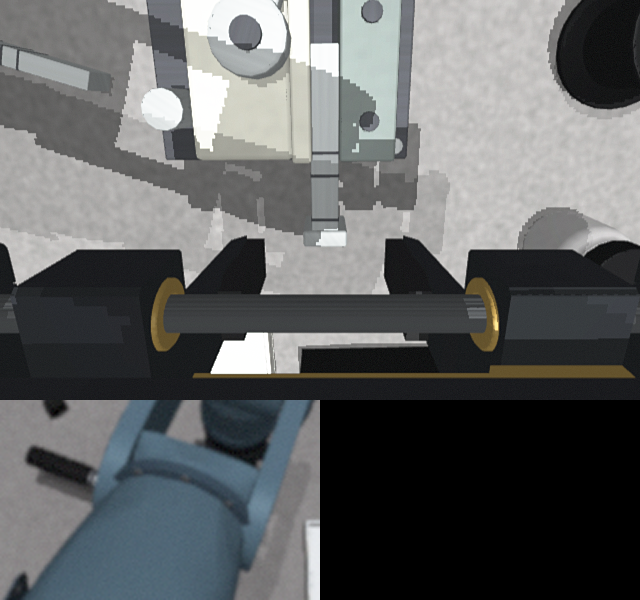

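The wrist view shows the gauge upright at columns 312–338, with its tip at row 43 and its collar at rows 222–247. It is in line with the middle of the fingers (column 325). I descend and grasp.

>>> {"op": "servo_tool", "data": {
  "commands": [0.6,0.005,0,0.1,0,0.6,0.005,0,0.2,0,0.6,0.005,0,0.26,0,0.6,0.005,0,0.285,0,0.6,0.005,0,0.285,0]
}}

```text
t: 5.9
ee_pos: [560.8, -59.2, 31.8]
ee_rot: [[-0.003, 1.0, -0.002], [1.0, 0.003, 0.001], [0.001, -0.002, -1.0]]
force: [-0.2, -0.4, -0.6]
finger_gap: 52.6
```

>>> {"op": "servo_tool", "data": {
  "commands": [0.0,0,0,0,0,0.0,0,0,0,0,0.0,0,0,0,0,0.0,0,0,0,0,0.0,0,0,0,0]
}}

```text
t: 6.4
ee_pos: [560.4, -60.8, 33.0]
ee_rot: [[-0.002, 1.0, -0.002], [1.0, 0.002, -0.0], [-0.0, -0.002, -1.0]]
force: [-5.1, -0.1, 6.4]
finger_gap: 17.6
```

>>> {"op": "servo_tool", "data": {
  "commands": [0.0,-0.008,0,0,0.008,0.0,-0.016,0,0,-0.008,0.0,-0.024,0,0,0.008,0.0,-0.032,0,0,-0.008,0.0,-0.04,0,0,0]
}}

```text
t: 6.9
ee_pos: [560.4, -71.2, 32.3]
ee_rot: [[-0.001, 1.0, -0.002], [1.0, 0.001, 0.008], [0.008, -0.002, -1.0]]
force: [1.5, 23.0, 5.3]
finger_gap: 18.2
```

>>> {"op": "servo_tool", "data": {
  "commands": [0.0,-0.006,0,0,0.01,0.0,-0.012,0,0,-0.01,0.0,-0.018,0,0,0.01,0.0,-0.024,0,0,-0.01,0.0,-0.03,0,0,0]
}}

```text
t: 7.4
ee_pos: [560.4, -83.7, 32.0]
ee_rot: [[-0.001, 1.0, -0.002], [1.0, 0.001, 0.008], [0.008, -0.002, -1.0]]
force: [1.0, 19.5, 2.2]
finger_gap: 17.8
```

```bash
python3 look.py w3;python3 - <<'E'
import pickle,cv2;from h import *
c=pickle.load(open("w3.pkl","rb"))
for y in (24,30,34,-96):print(y,proj(c,(560.5,y,56)))
E
```

```text
7.4 [560.4 -83.7  32. ] [ 1.     0.001 -0.002] [ 1.  19.5  2.2] [-21.  26. 100.   0.  54. -21.]
24 [327.50933307 -50.58471541]
30 [327.57845671 -75.4251364 ]
34 [327.62573752 -92.4160717 ]
-96 [326.46540049 324.56517387]
```

View pics/w3.png

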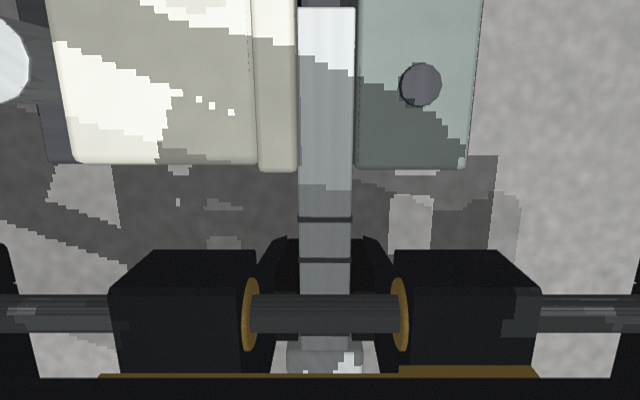

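The pull works: the tip is now at row 7 (y≈10), so it has moved about 24 mm with no slip. I keep going.

>>> {"op": "servo_tool", "data": {
  "commands": [0.0,-0.007,0,0,0.01,0.0,-0.014,0,0,-0.01,0.0,-0.021,0,0,0.01,0.0,-0.028,0,0,-0.01,0.0,-0.035,0,0,0]
}}

```text
t: 7.95
ee_pos: [560.3, -97.9, 31.7]
ee_rot: [[-0.001, 1.0, -0.002], [1.0, 0.001, 0.007], [0.008, -0.002, -1.0]]
force: [2.2, 19.5, 0.6]
finger_gap: 17.8
```

>>> {"op": "servo_tool", "data": {
  "commands": [0.0,-0.007,0,0,0.01,0.0,-0.014,0,0,-0.01,0.0,-0.021,0,0,0.01,0.0,-0.028,0,0,-0.01,0.0,-0.035,0,0,0]
}}

```text
t: 8.45
ee_pos: [560.3, -112.1, 31.5]
ee_rot: [[-0.001, 1.0, -0.002], [1.0, 0.001, 0.007], [0.007, -0.002, -1.0]]
force: [1.1, 17.9, -1.2]
finger_gap: 17.5
```

>>> {"op": "servo_tool", "data": {
  "commands": [0.0,-0.007,0,0,0.01,0.0,-0.014,0,0,-0.01,0.0,-0.021,0,0,0.01,0.0,-0.028,0,0,-0.01,0.0,-0.035,0,0,0]
}}

```text
t: 8.95
ee_pos: [560.5, -126.5, 31.6]
ee_rot: [[-0.002, 1.0, -0.002], [1.0, 0.002, 0.007], [0.007, -0.002, -1.0]]
force: [-0.1, 17.2, -1.9]
finger_gap: 17.6
```

>>> {"op": "servo_tool", "data": {
  "commands": [0.0,-0.007,0,0,0.01,0.0,-0.014,0,0,-0.01,0.0,-0.021,0,0,0.01,0.0,-0.028,0,0,-0.01,0.0,-0.035,0,0,0]
}}

```text
t: 9.45
ee_pos: [560.5, -144.4, 31.8]
ee_rot: [[-0.001, 1.0, -0.001], [1.0, 0.001, 0.001], [0.001, -0.001, -1.0]]
force: [0.2, 0.2, -3.9]
finger_gap: 17.7
```

>>> {"op": "servo_tool", "data": {
  "commands": [0.0,-0.01,0,-0.05,0,0.0,-0.015,0,-0.12,0,0.0,-0.015,0,-0.17,0,0.0,-0.015,0,-0.17,0]
}}

```text
t: 9.85
ee_pos: [563.0, -151.8, 103.3]
ee_rot: [[0.0, 1.0, 0.005], [1.0, -0.0, -0.003], [-0.003, 0.005, -1.0]]
force: [1.0, -0.6, -4.8]
finger_gap: 18.2
```

>>> {"op": "servo_tool", "data": {
  "commands": [0.0,-0.08,-0.06,0,0,0.0,-0.16,-0.13,0,0,0.0,-0.24,-0.2,0,0,0.0,-0.32,-0.26,0,0,0.0,-0.375,-0.306,0,0]
}}

```text
t: 10.35
ee_pos: [436.8, -301.9, 98.9]
ee_rot: [[0.001, 1.0, -0.002], [1.0, -0.001, 0.001], [0.001, -0.002, -1.0]]
force: [1.1, -0.4, -4.6]
finger_gap: 17.6
```

>>> {"op": "servo_tool", "data": {
  "commands": [0.0,0,0,0,0,0.0,0,0,0,0]
}}

```text
t: 10.55
ee_pos: [438.1, -300.6, 99.2]
ee_rot: [[0.001, 1.0, -0.001], [1.0, -0.001, 0.002], [0.002, -0.001, -1.0]]
force: [-0.5, -0.0, -4.6]
finger_gap: 17.9
```

```bash
python3 look.py s4 scene; python3 look.py w4
python3 - <<'E'
import cv2,numpy as np,pickle
from h import *
c=pickle.load(open("w4.pkl","rb"));s=c["s"];p=s["ee_pos"]
for q in [(509,-176,22),(363,-180,22),(509+3,-361,22),(366,-365,22)]:print(proj(c,q))
a=c["image"][:,:,::-1]
b=pickle.load(open("s4.pkl","rb"))["image"][180:280,170:490,::-1]
o=np.zeros((600,640,3),np.uint8);o[:400]=a;o[400:]=cv2.resize(b,(640,200),interpolation=cv2.INTER_CUBIC);cv2.imwrite("pics/w4m.png",o)
E
```

```text
10.55 [ 438.1 -300.6   99.2] [ 1.    -0.001 -0.001] [-0.5 -0.  -4.6] [-47.  16. 105.   0.  60. -47.]
10.6 [ 438.7 -300.1   99.3] [ 1.     0.    -0.001] [ 0.5 -0.5 -4.8] [-47.  16. 105.   0.  60. -47.]
[455.94555015  -8.55206428]
[186.77033145  -0.26258959]
[434.17701782 297.11802764]
[218.50733973 302.24174085]
```

View pics/w4m.png

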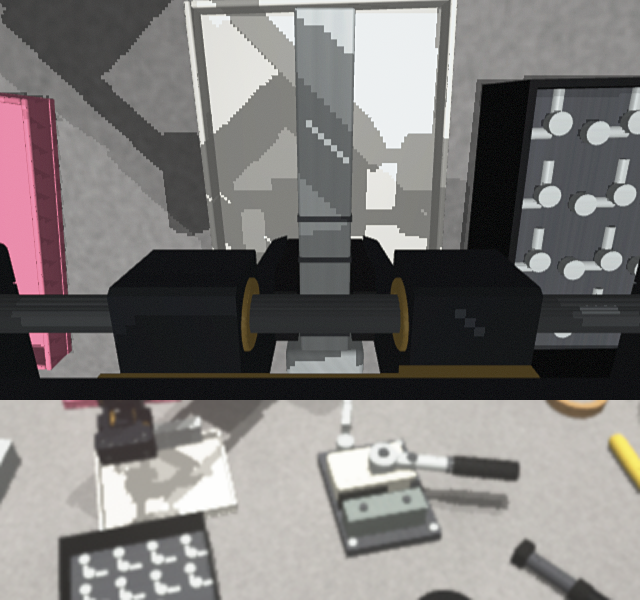

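The gauge hangs over the middle of the white tray, whose corners fit the prediction. The wrench handle looks straight in the scene view and the socket is still in place. I lower it.

>>> {"op": "servo_tool", "data": {
  "commands": [0.0,0,0,0.07,0,0.0,0,0,0.13,0,0.0,0,0,0.17,0,0.0,0,0,0.19,0,0.0,0,0,0.2,0]
}}

```text
t: 11.15
ee_pos: [439.3, -299.7, 19.5]
ee_rot: [[-0.003, 1.0, -0.001], [1.0, 0.003, 0.001], [0.001, -0.001, -1.0]]
force: [-1.1, 0.8, -4.7]
finger_gap: 17.4
```

>>> {"op": "servo_tool", "data": {
  "commands": [0.0,0,0,0.003,0,0.0,0,0,0.006,0,0.0,0,0,0.006,0]
}}

```text
t: 11.45
ee_pos: [439.6, -301.2, 18.7]
ee_rot: [[-0.002, 1.0, 0.001], [1.0, 0.002, -0.001], [-0.001, 0.001, -1.0]]
force: [-0.7, 0.7, -4.1]
finger_gap: 17.4
```

>>> {"op": "servo_tool", "data": {
  "commands": [0.0,0,0,0.003,0,0.0,0,0,0.005,0,0.0,0,0,0.005,0]
}}

```text
t: 11.75
ee_pos: [439.5, -301.2, 17.1]
ee_rot: [[-0.002, 1.0, 0.001], [1.0, 0.002, -0.001], [-0.001, 0.001, -1.0]]
force: [-1.1, 2.4, 4.6]
finger_gap: 17.4
```

Contact with the floor (Fz has gone from −4 to +4.6). I release slowly with a modest opening, then rise.

>>> {"op": "servo_tool", "data": {
  "commands": [0.25,0,0,0,0,0.35,0,0,0,0,0.5,0,0,0,0,0.5,0,0,0,0]
}}

```text
t: 12.15
ee_pos: [439.1, -300.9, 16.0]
ee_rot: [[-0.002, 1.0, 0.0], [1.0, 0.002, -0.0], [-0.0, 0.0, -1.0]]
force: [0.4, 0.7, -0.2]
finger_gap: 42.8
```

>>> {"op": "servo_tool", "data": {
  "commands": [0.5,0,0,-0.03,0,0.5,0,0,-0.1,0,0.5,0,0,-0.2,0,0.5,0,0,-0.3,0,0.5,0,0,-0.4,0]
}}

```text
t: 12.65
ee_pos: [438.9, -300.7, 178.4]
ee_rot: [[-0.002, 1.0, 0.0], [1.0, 0.002, -0.0], [-0.0, 0.0, -1.0]]
force: [0.3, -0.4, -1.0]
finger_gap: 44.1
```

>>> {"op": "servo_tool", "data": {
  "commands": [0.5,0,-0.12,-0.1,0,0.5,-0.1,-0.24,-0.1,0,0.5,-0.2,-0.36,-0.1,0,0.5,-0.3,-0.36,-0.1,0,0.5,-0.3,-0.36,-0.1,0]
}}

```text
t: 13.15
ee_pos: [293.1, -424.6, 217.8]
ee_rot: [[0.002, 1.0, 0.001], [1.0, -0.002, -0.004], [-0.004, 0.001, -1.0]]
force: [-0.0, 0.8, -0.6]
finger_gap: 43.8
```

```bash
python3 look.py t5 top; python3 look.py s5 scene
python3 - <<'E'
import cv2,numpy as np,pickle
t=pickle.load(open("t5.pkl","rb"))["image"][130:255,220:460,::-1]
b=pickle.load(open("s5.pkl","rb"))["image"][170:270,200:440,::-1]
o=np.vstack([cv2.resize(x,None,fx=2.6,fy=2.6,interpolation=cv2.INTER_CUBIC) for x in(t,b)]);cv2.imwrite("pics/f.png",o);print(o.shape)
E
```

```text
13.15 [ 293.1 -424.6  217.8] [ 1.    -0.002  0.001] [-0.   0.8 -0.6] [-69.   4. 102.  -0.  73. -68.]
13.2 [ 293.2 -425.1  217.4] [ 1.    -0.002  0.   ] [-1.5 -1.1 -0.5] [-69.   4. 102.  -0.  73. -68.]
(585, 624, 3)
```

View pics/f.png

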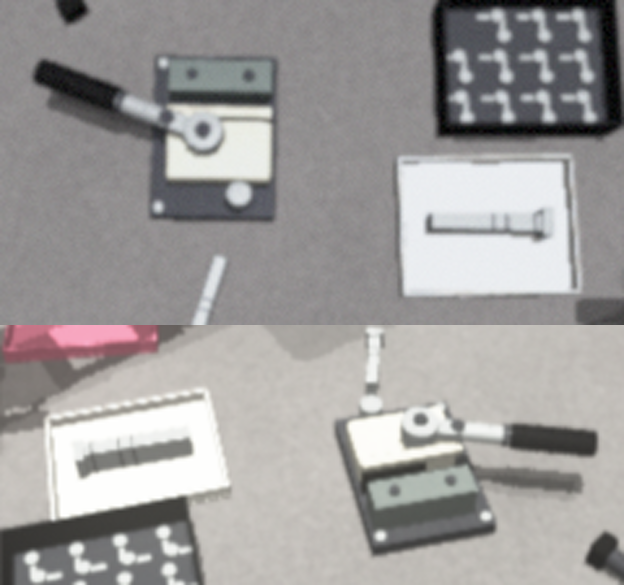

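The gauge lies centred inside the white tray, at (425..553,222). The handle is straight at about 20.5°, the same head angle as when it tripped, so the bolt is still home. The other things have not moved.

```bash
python3 -c "
from plant import r
print(r.sign_off(), r.read_state()['t'])"
```

```text
the job is handed in; nothing more can be done
the job is handed in; nothing more can be done
```

The job is done and handed in at about 13 s of robot time, well under the 64 s limit.

- **Bolt:** I swung the wrench clockwise until the bolt came home; the sideways force rose from about 2.5 N to 10 N. I went on until the joint had tripped, at about 0.13 rad of bend and 12.7 N, then backed off. In the last pictures the handle is straight and the head is still at the home angle (about 20.5°, against 20.6° when it tripped).
- **Gauge:** It stayed in its gap until the bolt was done. I then pulled it out with small wiggles; the pull force peaked at 23 N against the 10 N expected, with no slip seen. I laid it on its underside in the middle of the white tray.
- **Last checks:** The gauge lies level and wholly inside the tray. The socket, bin and small gauge near the jig are where they were, though I didn't look at the rest of the bench again. The gripper is open and clear of everything. No check failed.

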